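# Prime the injector and listen at its ring with the sprung probe

### The arm

A 6-joint arm with a two-finger parallel gripper is mounted at the origin on the work surface. World frame = base frame: x ahead of the robot, y to its left, z up, the work surface at z = 0. Lengths are in m, angles in rad, forces in N, time in s.
With the tool pointing down it reaches from about 0.3 to 0.875 m from the base axis. Payload 4.2 kg.
Tool frame: the origin (TCP) lies on the centre line of the jaws, within the pads' length; the fingertips stand env.tip_reach ahead of it and the grasp point (between the pads) lies 3 mm ahead of it (env.tip_reach is the distance from the TCP to the fingertips, in m); z points along the fingers, y is the line along which they close (so a half turn about z gives the same grasp; the last joint's range is limited). The gripper opens to 85 mm and grips with 20 to 120 N. Pads are 22 mm wide; open, the fingers measure 114 mm over their backs; the gripper's body (76 mm by 85 mm) begins 54 mm behind the grasp point. The pads swing forward as they close: fully open they stand 13 mm farther back than shut.
Start: joints at [-1.189, 0.32, 1.565, -0, 1.257, -0.02], TCP at [0.225, -0.529, 0.253] pointing down, gripper open.
Joint ranges: [-3.11, 3.11], [-0.84, 2.01], [0.21, 2.61], [-1.34, 4.49], [0.05, 2.63], [-2.56, 2.56]. Speed limits (rad/s): [2.57, 2.57, 3.14, 3.14, 3.14, 3.14].

### API

Orientations are given as a unit quaternion [x, y, z, w].
In Python, from bench import env gives the robot as it stands.
- The arm moves only by the tool jog_arm, never from a script. Its argument "increments" is one flat list of numbers, 7 for each row, row after row: the shift along the world's x, y, z in mm, then the turn, a rotation vector about the world's x, y, z in rad, then the opening, from -1 (shut) to 1 (fully open), so that 0 is half open. In form: [x, y, z, wx, wy, wz, gripper, x, y, z, wx, wy, wz, gripper, ...]. A call has 1 to 20 rows; each row is the pose to reach, as a shift and turn from the pose commanded when the call began; what a row does not reach only later rows make up. A row lasts 1/8 s, in which the tool goes at most 62.5 mm and 10.7 degrees, less where a joint would pass 70% of its speed; a pose out of reach is approached as far as the arm can. A call with a gripper value outside its range is refused whole. The fingers move at their own pace and stop on an object; the grip force is fixed at half the most. Time passes only in rows, so rows that repeat a pose let the fingers close. It gives the time, the measured TCP pose, the force, the opening and the grip force at its end, in the units of the state.
- env.sense(): the state, without advancing time (a new reading comes with each control period).
- env.get_image(name): name is "scene" or "side" or "wrist"; returns a dict with "img" (480x640x3 uint8, blue, green, red), "intrinsics" (3x3 intrinsics, pixels), "camera_from_world" (4x4, takes a point from world to camera coordinates). Camera axes: x right, y down, z forward; pixel columns grow to the right and rows downward; lengths in m; the calibration is good to about 2 mm. The wrist camera is an equidistant fisheye: a pixel r from the principal point sees the ray r / f radians off the axis. A picture is of the moment at which its call begins. There is no depth.
- env.sign_off(): hands the job in; it is judged then, once.
The state is a dict: "time": time; "joints": joint angles; "qd": joint speeds; "tau": joint torques, N m; "position": TCP position; "ee_rot": TCP orientation; "ft_force": force on the tool from outside, world axes, zero at the start; "wrist_torque": the same for the moment, N m; "grip_width": opening from 0.0 (shut) to 1.0 (fully open); "finger_force": force on a finger pad.
Only numpy, scipy, OpenCV 4.12 (cv2) and the standard library are available. Lean on these libraries where they do the work, as an engineer would, in place of code of your own. Each camera call takes 0.05 s, during which the arm holds its last target. There are 200 camera calls.

### The job

On the injector test stand, push the hand primer's plunger all the way down to its stop and let it come back up; only then take the listening probe out of its wooden block and set its sprung tip inside the ring cut in the injector's slanted face, with the probe square to that face, pressed lightly so that the tip is pushed about half way in. Finish while still holding the probe there like that. Never bear hard on the injector with the probe, and leave the adapter block, the two nuts and the sight cup where they are.

Things in the scene. Friction and masses are not known exactly. Their poses are not given: they have to be found in the camera images.
- stand: Grey cast bed, fixed, 240 x 300 x 30 mm (x, y, z); origin under its centre on the bench, front to -x. The primer and the injector are bolted on its near half, 170 mm apart side by side, either one on the left. On its far half, in the middle, a cam box 70 x 110 mm, top 120 mm above the bench, with cam shaft, gear and crank, not used.
- primer: Hand primer pump, fixed: square foot 80 x 80 x 16 mm, upright aluminium barrel 44 mm in diameter, black mushroom plunger head on top. Origin under the centre of the foot (30 mm above the bench), z up. The head's top is 118 mm above it when up.
- plunger_top (a point): Centre of the top of the primer's plunger head, a black disc 40 mm in diameter and 13 mm thick, 148 mm above the bench when up. It moves straight down with the plunger.
- plunger (a joint): How far the plunger is pushed down, in m: 0 up (rest), 0.020 at its stop. A spring pushes it back: 3 N at rest, 10 N at the stop.
- pad: Head of the clamped injector: fixed steel cylinder 44 mm in diameter, leaning 0.40 rad (23 deg) from vertical to the stand's front. Origin: centre of its flat end face, 135 mm above the bench; z: outward normal. A dark ring of 19 mm inside diameter is cut round the origin. Below it a foot 80 x 80 mm and a clamp plate 76 mm wide, its top 47 mm above the foot's underside.
- block: Wooden tool block, fixed, 90 x 90 x 60 mm, with one upright through hole 23 mm in diameter in which the probe stands. Origin under its centre.
- probe: Loose listening probe, 0.17 kg, upright in the block at the start, collar on the block's top. Origin on its axis at the collar's underside, z to its top. Collar 34 mm in diameter, z 0 to 6 mm. Square black handle 24 x 24 mm, sides along its x and y, z 6 to 70, cap to 73. Below: steel nose 16 mm in diameter to z -20, then the sprung tip, a 6 mm rod with round end at z -45 when out.
- tip_end (a point): End point of the probe's sprung tip: on the probe's axis, 45 mm below the probe's origin when the tip is out, less when it is pushed in.
- tip (a joint): How far the sprung tip is pushed into the probe, in m: 0 out, 0.012 fully in (at its stop). Spring: 0.8 N at 0, 0.35 N more per mm, so about 3 N half way (0.006) and 5 N at the stop.
- adapter: Chipped yellow enamel adapter block, loose, 60 x 50 x 40 mm with a round steel neck to 52 mm; origin under its centre. To be left alone.
- nut_a: Steel pressure line nut, loose, hexagon 19 mm across flats, 34 mm high, origin under its centre. To be left alone.
- nut_b: The other steel pressure line nut, the same. To be left alone.
- cup: Glass sight cup with brass rim, loose, 56 mm in diameter, 58 mm high; origin under its centre. To be left alone.
Not all that is in view belongs to the job. There is more than one size of the probe; the job needs the largest.

How it is judged:
On the way, in this order (a step that is already met when the one before it is completed fails the run):
1. the primer's plunger is pressed down to its stop (value of joint plunger above 0.018 m), for 0.1 s.
2. the plunger is back up (value of joint plunger below 0.004 m), for 0.1 s.
3. the probe is lifted clear of its block by the gripper (z of probe in the frame of block above 0.09 m and contact force between the fingers and probe above 1 N), for 0.1 s.
At the end, for the whole second after the job is handed in: Gripper holds the probe at rest, tip end within 9 mm of the ring's centre, axis within 0.17 rad of square to the face, tip pushed in 3 to 9.5 mm, 1 to 6 N on the injector; probe clear of its block; plunger up (within 4 mm); adapter, nuts, cup within 20 mm of their starts (distance between tip_end and pad below 0.009 m and angle between the z axis of probe and the z axis of pad, either way round below 0.17 rad and value of joint tip between 0.003 and 0.0095 m and contact force between probe and pad between 1 and 6 N and contact force between the fingers and probe above 2 N and linear speed of probe below 0.02 m/s and contact force between probe and block below 0.1 N and value of joint plunger below 0.004 m and distance of each of adapter, nut_a, nut_b, cup from where it was at the start of the episode below 0.02 m); the arm keeps its last pose, push and grip.
It fails at once if the probe bears hard on the injector (over 15 N) (contact force between probe and pad above 15 N).
It fails at once if the adapter block, a nut or the cup is moved more than 20 mm (distance of any of adapter, nut_a, nut_b, cup from where it was at the start of the episode above 0.02 m).
It also fails if it takes over 48 s, if anything falls off the work surface, if the arm or the gripper's body presses on something with over 40 N, if the wrist force passes 120 N, or if a joint passes its speed limit or range.

## Working session

There is one attempt and no reset: what is moved stays moved. The work goes in short steps, Python scripts to look and compute and a tool call to move; the robot and the scene stay as the last step left them, time stands still between calls to the robot, and variables do not carry over. Pictures are saved under pics/ and viewed, at most 10 in all, crops included, and the job is handed in when it is done.

Besides the shell and the picture viewer there is one more tool, called in YAML: its name, and indented under it one key for each argument. jog_arm: Moves the arm, as the interface text tells. Its arguments: {"type":"object","properties":{"increments":{"type":"array"}},"required":["increments"]}

```bash
mkdir -p pics; ls
cat > h.py <<'E'
from bench import env
import numpy as np, cv2
def snap(n,f):
    d=env.get_image(n); cv2.imwrite('pics/%s.png'%f,d['img']); np.savez('pics/%s.npz'%f,**d); return d
def load(f): return np.load('pics/%s.npz'%f)
def ray(d,u,v,fish=False):
    K=d['intrinsics'];T=d['camera_from_world']
    x=(u-K[0,2])/K[0,0];y=(v-K[1,2])/K[1,1]
    if fish:
        r=np.hypot(x,y); c=np.array([x/r*np.sin(r),y/r*np.sin(r),np.cos(r)]) if r>1e-9 else np.array([0,0,1.])
    else: c=np.array([x,y,1])
    R=T[:3,:3];return -R.T@T[:3,3], R.T@c/np.linalg.norm(c)
def onz(d,u,v,z,fish=False):
    o,r=ray(d,u,v,fish);return o+r*(z-o[2])/r[2]
def tri(*rs):
    A=0;b=0
    for o,r in rs:
        P=np.eye(3)-np.outer(r,r);A=A+P;b=b+P@o
    p=np.linalg.solve(A,b); return p,[np.linalg.norm((np.eye(3)-np.outer(r,r))@(p-o)) for o,r in rs]
E
python3 - <<'E'
from h import *
for n in('scene','side','wrist'):
    d=snap(n,n+'0');print(n,d['intrinsics'].round(1).tolist(),ray(d,320,240)[0].round(3),ray(d,320.,240)[1].round(3))
print(env.tip_reach,env.sense())
E
```

```text
pics
scene [[515.5, 0.0, 317.3], [0.0, 515.5, 237.6], [0.0, 0.0, 1.0]] [ 1.291 -0.726  0.799] [-0.588  0.603 -0.54 ]
side [[537.2, 0.0, 319.0], [0.0, 537.2, 247.4], [0.0, 0.0, 1.0]] [0.012 0.614 0.84 ] [ 0.511 -0.552 -0.659]
wrist [[371.6, 0.0, 316.3], [0.0, 371.6, 244.7], [0.0, 0.0, 1.0]] [ 0.295 -0.501  0.374] [-0.258 -0.119 -0.959]
0.022 {'time': 0.15, 'joints': array([-1.18898293e+00,  3.20142904e-01,  1.56537856e+00, -1.01617559e-05,
        1.25742331e+00, -1.99890143e-02]), 'qd': array([ 0.0022276 , -0.00031431, -0.00376411, -0.00035884,  0.00064525,
       -0.00156438]), 'tau': array([-1.75083919e-04, -4.15843213e+01, -2.34344941e+01, -8.99211091e-05,
        5.89306292e-03,  5.04468616e-06]), 'position': array([ 0.22475138, -0.52889949,  0.25268448]), 'ee_rot': array([ 9.79886601e-01,  1.99553983e-01, -1.26394900e-04, -6.64157072e-04]), 'ft_force': array([ 0.14063397,  0.31462433, -0.51987346]), 'wrist_torque': array([-0.03399479, -0.01206848,  0.00966477]), 'finger_force': 0.0, 'grip_width': 0.9972576638862886}
```

View pics/scene0.png

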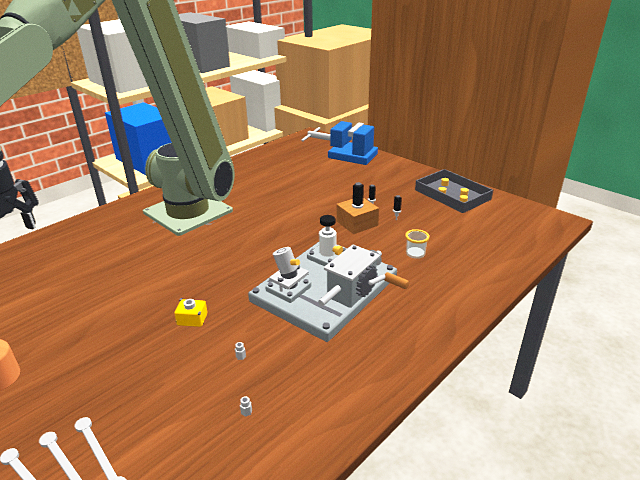

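View pics/side0.png

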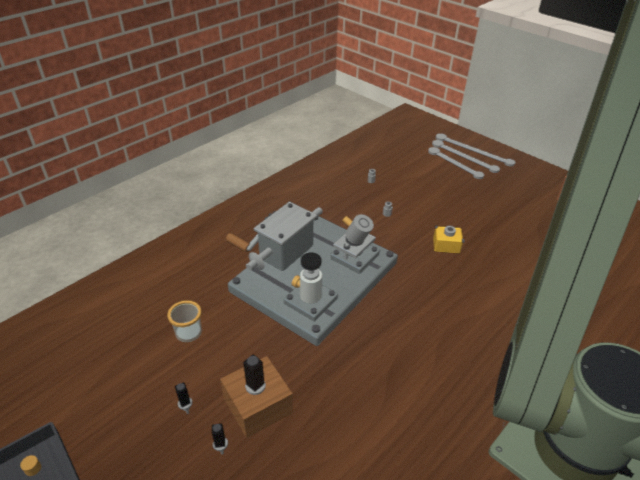

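The scene view shows the primer head at about (327,220), the injector at (284,258) and the block's probe at (358,193). In the side view they are at (311,261), (362,226) and (254,373). The small probes stand loose beside the block. I'll enlarge these areas to get exact pixels.

Run:
```python
from h import *
def crop(f,x,y,w=100,h=75,s=4): return cv2.resize(load(f)['img'][y:y+h,x:x+w],None,fx=s,fy=s,interpolation=cv2.INTER_CUBIC)
a=np.vstack([np.hstack([crop('scene0',260,205),crop('side0',290,205)]),np.hstack([crop('scene0',315,175),crop('side0',210,345)])])
cv2.imwrite('pics/c.png',a)
```

```text
(no output)
```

View pics/c.png

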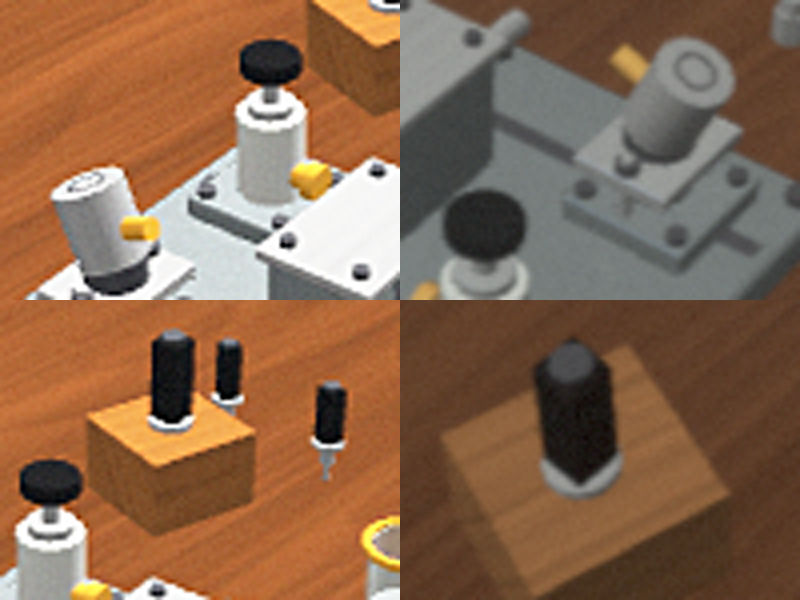

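Run:
```python
from h import *
s=load('scene0');d=load('side0')
for n,a,b,z in [('pad',(281.5,251),(363.75,222.5),.135),('plg',(327.5,218.5),(311,259.7),.148),('cap',(358.2,183.5),(253.2,360.7),.133)]:
    p,e=tri(ray(s,*a),ray(d,*b));print(n,p.round(4),np.round(e,4),'sc',onz(s,*a,z).round(4),'si',onz(d,*b,z).round(4))
def S(x,y,z):return onz(d,210+(x-400)/4,345+(y-300)/4,z).round(4)
for q in[(443,435),(628,345),(730,492),(535,597)]:print('blk',S(*q,.06))
for q in[(543,457),(580,487),(615,462)]:print('hnd',S(*q,.066))
for q in[(230,284),(317,340),(396,258)]:print('stand',onz(d,*q,.03).round(4))
for n,f,q,z in[('cup',d,(185,312),.058),('cups',s,(417,237),.058),('adap',d,(449,231),.052),('nutb',d,(388,206),.034),('small1',d,(182,388),.06),('small2',d,(218,430),.06)]:print(n,onz(f,*q,z).round(3))
```

```text
pad [ 0.5333 -0.0794  0.1339] [0.0015 0.0015] sc [ 0.5359 -0.0797  0.135 ] si [ 0.5316 -0.0796  0.135 ]
plg [0.5241 0.0864 0.1457] [0.0015 0.0015] sc [0.5278 0.0847 0.148 ] si [0.5213 0.0871 0.148 ]
cap [0.4366 0.3083 0.1321] [0.0022 0.0022] sc [0.439  0.3088 0.133 ] si [0.4343 0.3074 0.133 ]
blk [0.4893 0.3387 0.06  ]
blk [0.4678 0.2524 0.06  ]
blk [0.3821 0.273  0.06  ]
blk [0.4032 0.3608 0.06  ]
hnd [0.4472 0.3185 0.066 ]
hnd [0.4253 0.3172 0.066 ]
hnd [0.4239 0.2991 0.066 ]
stand [0.6769 0.1688 0.03  ]
stand [0.4457 0.1474 0.03  ]
stand [ 0.4784 -0.1385  0.03  ]
cup [0.657 0.291 0.058]
cups [0.665 0.287 0.058]
adap [ 0.435 -0.275  0.052]
nutb [ 0.605 -0.27   0.034]
small1 [0.521 0.395 0.06 ]
small2 [0.418 0.401 0.06 ]
```

jog_arm:
  increments: [300,615,-30,0,0,-0.34,-1,300,615,-30,0,0,-0.34,-1,300,615,-30,0,0,-0.34,-1,300,615,-30,0,0,-0.34,-1,300,615,-30,0,0,-0.34,-1,300,615,-30,0,0,-0.34,-1,300,615,-30,0,0,-0.34,-1,300,615,-30,0,0,-0.34,-1,300,615,-30,0,0,-0.34,-1,300,615,-30,0,0,-0.34,-1,300,615,-30,0,0,-0.34,-1,300,615,-30,0,0,-0.34,-1,300,615,-30,0,0,-0.34,-1,300,615,-30,0,0,-0.34,-1]

```text
time: 1.9
position: [0.5243, 0.0846, 0.2234]
ee_rot: [1.0, 0.03, -0.0, 0.0]
ft_force: [-0.6, 0.8, 0.6]
grip_width: 0.0
finger_force: 0.0
```

Run:
```python
from h import *
d=snap('wrist','w1');print(env.sense())
T=d['camera_from_world'];K=d['intrinsics']
for p in [(.5245,.0862,.148),(.5335,-.0795,.135),(.4366,.3075,.133)]:
    c=T[:3,:3]@p+T[:3,3];t=np.arctan2(np.hypot(c[0],c[1]),c[2]);a=np.arctan2(c[1],c[0]);print(K[0,2]+K[0,0]*t*np.cos(a),K[1,2]+K[0,0]*t*np.sin(a))
```

```text
{'time': 1.95, 'joints': array([ 1.38250119e-01,  2.72450648e-01,  1.71138644e+00, -3.15132787e-04,
        1.15790610e+00,  1.64926930e+00]), 'qd': array([-0.00039803, -0.00096168, -0.00381739,  0.00167845, -0.00089555,
        0.00127756]), 'tau': array([ 3.06479372e-01, -3.76536584e+01, -2.23910809e+01,  1.35311385e-02,
       -2.48625256e-03, -1.97109075e-03]), 'position': array([0.52438166, 0.08448569, 0.22350806]), 'ee_rot': array([ 9.99551465e-01,  2.99473322e-02, -5.92140895e-05,  1.51613781e-04]), 'ft_force': array([-0.23955007, -0.81097226, -0.72312527]), 'wrist_torque': array([-2.24429955e-03, -3.07584962e-02, -1.95614881e-05]), 'finger_force': 0.0, 'grip_width': 0.00020632279937463666}
310.2817750773788 269.2168763951239
549.9013829085918 260.60531384165466
43.20634146967791 340.3577722202773
```

View pics/w1.png

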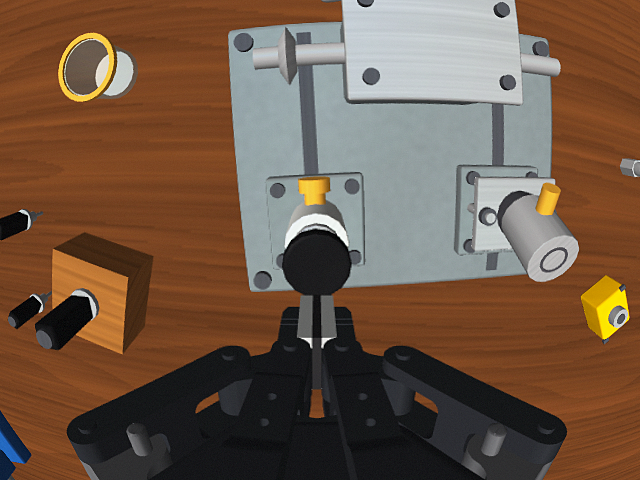

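The wrist view shows the plunger head at (316,262), the ring at (554,259) and the probe cap at (44,340). All are within about 4 mm of the prediction. Next I press the plunger.

jog_arm:
  increments: [1,-1,-35,0,0,0,-1,1,-1,-50,0,0,0,-1,1,-1,-56,0,0,0,-1,1,-1,-62,0,0,0,-1,1,-1,-67,0,0,0,-1,1,-1,-71,0,0,0,-1,1,-1,-74,0,0,0,-1,1,-1,-74,0,0,0,-1,1,-1,-74,0,0,0,-1]

```text
time: 3.08
position: [0.5256, 0.0842, 0.1509]
ee_rot: [1.0, 0.031, 0.0, 0.001]
ft_force: [-4.0, -3.6, 9.6]
grip_width: 0.001
finger_force: 4.6
```

jog_arm:
  increments: [0,0,-2,0,0,0,-1,0,0,-3,0,0,0,-1,0,0,-3,0,0,0,-1,0,0,-3,0,0,0,-1]

```text
time: 3.58
position: [0.5256, 0.0842, 0.1499]
ee_rot: [1.0, 0.031, 0.001, 0.001]
ft_force: [-9.0, -4.0, 20.2]
grip_width: 0.003
finger_force: 10.4
```

jog_arm:
  increments: [0,0,40,0,0,0,-1,0,0,85,0,0,0,-1,0,0,85,0,0,0,-1,-88,223,85,0,0,0,1,-88,223,85,0,0,0,1,-88,223,85,0,0,0,1,-88,223,85,0,0,0,1,-88,223,85,0,0,0,1,-88,223,85,0,0,0,1,-88,223,85,0,0,0,1,-88,223,85,0,0,0,1]

```text
time: 4.95
position: [0.4384, 0.3067, 0.2313]
ee_rot: [1.0, 0.03, 0.0, 0.0]
ft_force: [-0.6, -0.4, -0.2]
grip_width: 1.001
finger_force: 0.0
```

Run:
```python
from h import *
d=snap('wrist','w2');s=env.sense();print(s['position'],s['ft_force'],s['grip_width'])
T=d['camera_from_world'];K=d['intrinsics']
for p in [(.4366,.3075,.133),(.4366,.3075,.06),s['position']]:
    c=T[:3,:3]@p+T[:3,3];t=np.arctan2(np.hypot(c[0],c[1]),c[2]);a=np.arctan2(c[1],c[0]);print(K[0,2]+K[0,0]*t*np.cos(a),K[1,2]+K[0,0]*t*np.sin(a))
```

```text
[0.43837973 0.30687229 0.23136641] [ 0.59270848 -1.26394487  0.43781135] 0.9986288112130851
312.08380619505726 259.29737025856457
312.9989949868051 229.42598521443648
311.4511766058067 340.69874180899967
```

View pics/w2.png

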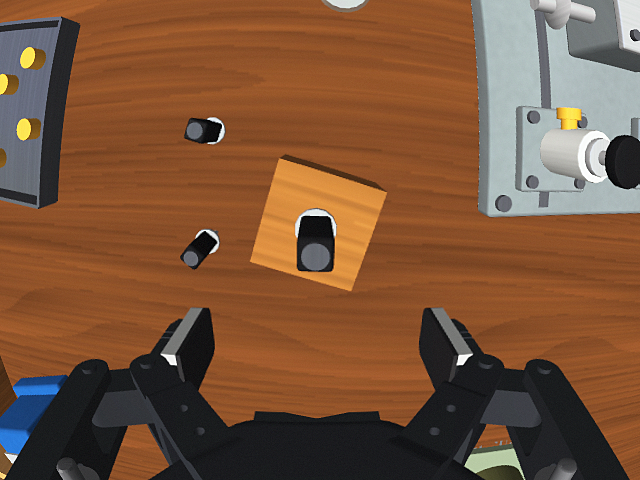

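The wrist view shows the probe cap at (315,257) with the handle square to the jaws, about 2 mm from the prediction. I go down and grip.

jog_arm:
  increments: [0,-1,-50,0,0,0,1,0,-1,-90,0,0,0,1,0,-1,-122,0,0,0,1,0,-1,-122,0,0,0,1,0,-1,-122,0,0,0,-1,0,-1,-122,0,0,0,-1,0,-1,-122,0,0,0,-1,0,-1,-122,0,0,0,-1,0,-1,-122,0,0,0,-1,0,-1,-122,0,0,0,-1,0,-1,-122,0,0,0,-1,0,-1,-122,0,0,0,-1]

```text
time: 6.5
position: [0.4383, 0.3071, 0.1104]
ee_rot: [1.0, 0.031, 0.001, -0.0]
ft_force: [0.0, -0.7, 6.6]
grip_width: 0.276
finger_force: 58.6
```

jog_arm:
  increments: [0,0,50,0,0,0,-1,0,0,100,0,0,0,-1,0,0,130,0,0,0,-1,0,0,130,0,0,0,-1,0,0,130,0,0,0,-1]

```text
time: 7.12
position: [0.437, 0.3062, 0.2376]
ee_rot: [1.0, 0.031, -0.001, 0.001]
ft_force: [0.2, 0.1, -1.4]
grip_width: 0.278
finger_force: 60.1
```

Run:
```python
from h import *
from scipy.spatial.transform import Rotation as R
w=load('w1');s=load('scene0');d=load('side0')
c=[onz(w,u,v,.03,True) for u,v in[(250,291),(229,31),(550,38)]]
print(np.round(c,4)); a=c[1]-c[0];b=c[2]-c[1];print(np.arctan2(a[1],a[0]),np.arctan2(b[0],-b[1]))
P,e=tri(ray(w,554,259,True),ray(s,281.5,251),ray(d,363.75,222.5));print('P',P,e)
S=env.sense();print(S['position'],S['ft_force'],S['finger_force'],S['grip_width'])
for psi in(.06,.08,.1):
    n=np.array([-np.sin(.4)*np.cos(psi),-np.sin(.4)*np.sin(psi),np.cos(.4)])
    M=np.array([np.cos(psi),np.sin(psi),0.]);x=np.cos(.4)*M+np.sin(.4)*np.array([0,0,1]);z=-n
    G=R.from_matrix(np.c_[x,np.cross(z,x),z]);rv=(G*R.from_quat(S['ee_rot']).inv()).as_rotvec()
    Q=np.array([P[0],P[1],.135])
    print(psi,rv.round(3),[((Q+n*k-S['position'])*1000).round(1) for k in(.125,.0954,.0894)])
```

```text
[[ 0.4535  0.1407  0.03  ]
 [ 0.6875  0.1668  0.03  ]
 [ 0.7234 -0.1297  0.03  ]]
0.11103738984719157 0.12045073273580605
P [ 0.53446611 -0.0810216   0.13462308] [np.float64(0.001832189149341558), np.float64(0.0019519056855076058), np.float64(0.002094291283565047)]
[0.43700709 0.30620516 0.23759904] [ 0.18044724  0.08323045 -1.43288055] 60.1331627368927 0.2776029337847554
0.06 [ 0.026 -0.402 -0.001] [array([  48.9, -390.1,   12.5]), array([  60.4, -389.5,  -14.7]), array([  62.7, -389.3,  -20.3])]
0.08 [ 0.03  -0.402  0.018] [array([  48.9, -391.1,   12.5]), array([  60.4, -390.2,  -14.7]), array([  62.8, -390. ,  -20.3])]
0.1 [ 0.034 -0.401  0.038] [array([  49. , -392.1,   12.5]), array([  60.5, -390.9,  -14.7]), array([  62.8, -390.7,  -20.3])]
```

jog_arm:
  increments: [0,-20,50,0,0,0,-1,10,-70,60,0,-0.1,0,-1,49,-392,60,0.035,-0.4,0.045,-1,49,-392,60,0.035,-0.4,0.045,-1,49,-392,60,0.035,-0.4,0.045,-1,49,-392,60,0.035,-0.4,0.045,-1,49,-392,60,0.035,-0.4,0.045,-1,49,-392,60,0.035,-0.4,0.045,-1,49,-392,60,0.035,-0.4,0.045,-1,49,-392,35,0.035,-0.4,0.045,-1,49,-392,20,0.035,-0.4,0.045,-1,49,-392,13,0.035,-0.4,0.045,-1,49,-392,13,0.035,-0.4,0.045,-1,49,-392,13,0.035,-0.4,0.045,-1,49,-392,13,0.035,-0.4,0.045,-1]

```text
time: 9.0
position: [0.4872, -0.0851, 0.253]
ee_rot: [0.978, 0.053, 0.2, -0.011]
ft_force: [-0.4, -0.0, -2.4]
grip_width: 0.276
finger_force: 60.2
```

Run:
```python
from h import *
from scipy.spatial.transform import Rotation as R
S=env.sense();z=R.from_quat(S['ee_rot']).apply([0,0,1]);t=S['position']+.0954*z
print(S['position'],z,'tip',t,S['ft_force'])
ims=[]
for n,f in(('scene','s3'),('side','d3'),('wrist','w3')):
    d=snap(n,f);T=d['camera_from_world'];K=d['intrinsics']
    c=T[:3,:3]@t+T[:3,3];u=(K@c)[:2]/c[2]
    if n=='wrist':
        th=np.arctan2(np.hypot(c[0],c[1]),c[2]);a=np.arctan2(c[1],c[0]);u=K[:2,2]+K[0,0]*th*np.array([np.cos(a),np.sin(a)])
    x,y=(int(max(q,0)) for q in u-[50,37]);x=min(x,540);y=min(y,405);print(n,u,x,y)
    ims.append(cv2.resize(d['img'][y:y+75,x:x+100],(400,300),interpolation=cv2.INTER_CUBIC))
ims.append(cv2.resize(d['img'],(400,300)))
cv2.imwrite('pics/c3.png',np.vstack([np.hstack(ims[:2]),np.hstack(ims[2:])]))
```

```text
[ 0.4872231  -0.08513409  0.25304861] [ 0.38961019  0.04263262 -0.91999259] tip [ 0.52439191 -0.08106694  0.16528131] [-0.44888795 -0.03636887 -2.42794434]
scene [276.95875277 238.38839224] 226 201
side [367.98673375 212.20538491] 317 175
wrist [313.35734257 258.33230869] 263 221
```

View pics/c3.png

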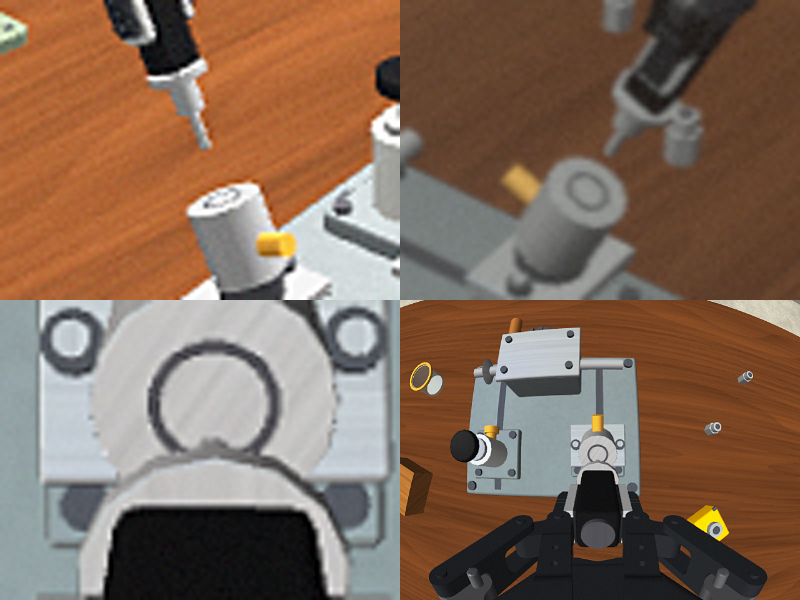

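The probe tip is at scene (277.7,237.7) and side (369,213), which agrees with the tool pose to about 1 px. In the wrist view it lines up sideways with the ring, at x=316. Next I work out the relative shift.

Run:
```python
from h import *
s=load('s3');d=load('d3');w=load('w3')
t,e=tri(ray(s,277.7,237.7),ray(d,369,213));r,f=tri(ray(s,281.75,250.5),ray(d,363.5,221.75))
r3,f3=tri(ray(s,281.75,250.5),ray(d,363.5,221.75),ray(w,316.25,246,True))
z=np.array([.3896,.0426,-.92]);
print(t,e,r,f,r3)
for v in(r-t,r3-t, r3-[.5244,-.0811,.1653]):print((v*1000).round(1),'along',1000*v@z,'across',(1000*(v-z*(v@z))).round(1))
```

```text
[ 0.52212952 -0.07894243  0.1654367 ] [np.float64(0.0016638756262967857), np.float64(0.0016638756262967755)] [ 0.53405524 -0.07927202  0.13558061] [np.float64(0.0015516700117724738), np.float64(0.0015516700117725382)] [ 0.53482438 -0.08052349  0.13553727]
[ 11.9  -0.3 -29.9] along 32.099820993182405 across [-0.6 -1.7 -0.3]
[ 12.7  -1.6 -29.9] along 32.38603828437486 across [ 0.1 -3.  -0.1]
[ 10.4   0.6 -29.8] along 31.467608488361375 across [-1.8 -0.8 -0.8]
```

jog_arm:
  increments: [3,0,-8,0,0,0,-1,6,0,-16,0,0,0,-1,8,0,-22,0,0,0,-1,9,0,-24,0,0,0,-1,10,0,-26,0,0,0,-1,10,0,-26,0,0,0,-1]

```text
time: 9.9
position: [0.4969, -0.0852, 0.2263]
ee_rot: [0.979, 0.053, 0.199, -0.011]
ft_force: [-0.1, -0.0, -1.9]
grip_width: 0.273
finger_force: 60.2
```

jog_arm:
  increments: [1,0,-2,0,0,0,-1,1,0,-3,0,0,0,-1,1,0,-3,0,0,0,-1]

```text
time: 10.28
position: [0.4978, -0.0852, 0.2232]
ee_rot: [0.979, 0.053, 0.199, -0.011]
ft_force: [-0.1, 0.9, -1.6]
grip_width: 0.273
finger_force: 60.2
```

jog_arm:
  increments: [1,0,-2,0,0,0,-1,1,0,-2,0,0,0,-1,1,0,-2,0,0,0,-1]

```text
time: 10.65
position: [0.4989, -0.0852, 0.2214]
ee_rot: [0.979, 0.053, 0.199, -0.011]
ft_force: [-1.1, 0.5, -0.8]
grip_width: 0.271
finger_force: 60.4
```

jog_arm:
  increments: [1,0,-2,0,0,0,-1,1,0,-3,0,0,0,-1,1,0,-3,0,0,0,-1]

```text
time: 11.02
position: [0.5, -0.0852, 0.2184]
ee_rot: [0.978, 0.053, 0.199, -0.011]
ft_force: [-1.2, 1.2, 0.1]
grip_width: 0.276
finger_force: 60.5
```

```bash
cat > f.py <<'E'
from h import *
from scipy.spatial.transform import Rotation as R
F=[]
for i in range(10): env.get_image('side');F.append(env.sense()['ft_force'])
S=env.sense();z=R.from_quat(S['ee_rot']).apply([0,0,1])
print(np.mean(F,0).round(2),np.std(F,0).round(2),'n-force',-np.mean(F,0)@z,S['position'],S['position']+.0954*z)
E
python3 f.py
```

```text
[-0.97  1.23  0.72] [0.28 0.52 0.64] n-force 0.9868026713467387 [ 0.49994288 -0.08519399  0.21840983] [ 0.53701886 -0.08110392  0.13060435]
```

jog_arm:
  increments: [0,0,-1,0,0,0,-1,0,0,-1,0,0,0,-1,0,0,-1,0,0,0,-1,0,0,-1,0,0,0,-1]

```text
time: 12.02
position: [0.5001, -0.0853, 0.2175]
ee_rot: [0.978, 0.053, 0.199, -0.011]
ft_force: [-0.1, 0.8, 1.5]
grip_width: 0.275
finger_force: 60.5
```

```bash
python3 f.py
python3 - <<'E'
from h import *
ims=[]
for n,f,x,y in(('scene','s4',230,200),('side','d4',310,170)):
    ims.append(cv2.resize(snap(n,f)['img'][y:y+90,x:x+100],(400,360),interpolation=cv2.INTER_CUBIC))
cv2.imwrite('pics/c4.png',np.hstack(ims))
E
```

```text
[-0.02  1.    0.9 ] [0.52 0.5  0.36] n-force 0.7932899913616981 [ 0.49999269 -0.08531176  0.2174347 ] [ 0.53708103 -0.08124669  0.12963327]
```

View pics/c4.png

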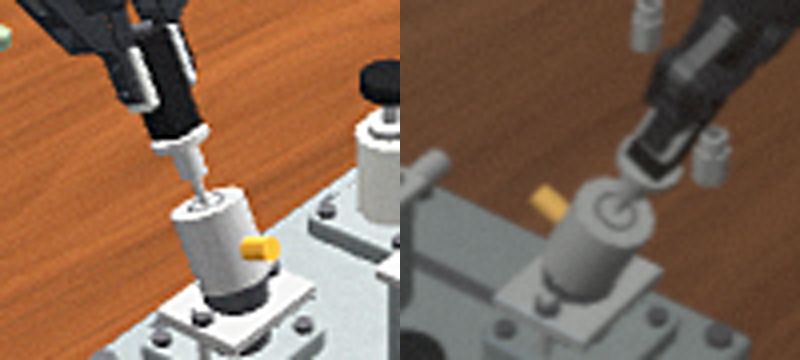

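The tip stands in the middle of the ring in both views: scene crop (207,203), side crop (620,208). Geometry, force (about 2.5 N) and exposed rod length all put it about 6 mm in.

```bash
python3 -c "
from bench import env
print(env.sign_off())"
```

```text
the job is handed in; nothing more can be done
None
```

I handed the job in, but no verdict came back. The plunger was pressed to its stop and let back up, and the gripper is still holding the probe square in the injector's ring, with the tip about 6 mm in at roughly 2.5 N by my estimate.

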